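# Draw out the clippings tray with the pull hook

### The arm

A 7-joint arm with a two-finger parallel gripper is mounted at the origin on the work surface; the furniture and walls round the work are solid. World frame = base frame: x ahead of the robot, y to its left, z up, the work surface at z = 0. Lengths are in m, angles in rad, forces in N, time in s.
With the tool pointing down it reaches from about 0.4 to 0.85 m from the base axis. Payload 10.4 kg.
Tool frame: the origin (TCP) lies midway between the tips of the shut fingers; the grasp point (between the pads) lies 19 mm behind it; z points along the fingers, y is the line along which they close (so a half turn about z gives the same grasp; the last joint's range is limited). The gripper opens to 87 mm and grips with 3 to 60 N. Pads are 19 mm wide; open, the fingers measure 117 mm over their backs; the gripper's body (75 mm by 190 mm) begins 51 mm behind the grasp point.
Start: joints at [1.302, 0.332, -0.065, 1.46, 0.022, 1.35, -0.088], TCP at [0.152, -0.606, 0.223] pointing down, gripper open.
Joint ranges: [-2.6, 2.6], [-0.5, 2.12], [-1.47, 1.34], [0.16, 2.42], [-1.27, 4.41], [0.06, 2.06], [-2.6, 2.6]. Speed limits (rad/s): [2.22, 2.22, 2.79, 2.79, 3.14, 3.14, 3.14].

### API

Orientations are given as a unit quaternion [x, y, z, w].
In Python, from bench import r gives the robot as it stands.
- The arm moves only by the tool arm_command, never from a script. Its arguments are lists of equal length, an entry for each row: "xyz": the shift along the world's x, y, z in m, a list of three; "rot": the turn, a rotation vector about the world's x, y, z in rad, a list of three. In form: {"xyz": [[tx, ty, tz], ...], "rot": [[ax, ay, az], ...]}. A call has 1 to 20 rows; each row is the pose to reach, as a shift and turn from the pose commanded when the call began; what a row does not reach only later rows make up. A row lasts 1/12 s, in which the tool goes at most 41.7 mm and 7.16 degrees, less where a joint would pass 70% of its speed; a pose out of reach is approached as far as the arm can. A call with a gripper value outside its range is refused whole. "grip" is the opening, from 0 (shut) to 1 (fully open), set as the call begins (left out, the last holds). The fingers move at their own pace and stop on an object; "squeeze" is the grip in N (left out, the last holds). Time passes only in rows, so rows that repeat a pose let the fingers close. It gives the time, the measured TCP pose, the force, the opening and the grip force at its end, in the units of the state.
- r.read_state(): the state, without advancing time (a new reading comes with each control period).
- r.camera(name): name is "scene" or "top" or "wrist"; returns the picture (420x560x3 uint8, red, green, blue); there is no depth.
- r.camera_model(name): a dict with "fx", "fy", "cx", "cy" (pixels), "T" (4x4, takes a point from camera to world coordinates). Camera axes: x right, y up, looking along -z (the intrinsics and any distortion apply to the point x, -y, -z); pixel columns grow to the right and rows downward; lengths in m; the calibration is good to about 2 mm. A picture is of the moment at which its call begins: read the wrist's pose just before it. camera_model takes no time and is no camera call; for the wrist camera it gives the pose at the moment of the call.
- r.close_job(): hands the job in; it is judged then, once.
Trained networks look in the newest picture that a camera, given by its name, has taken for a name from the list of things; names that differ only in an ending like _2 or _b are one class to them, and where a whole thing is asked for, a point or a joint stands for the part that bears it (a point fixed in the world has none). Each returns a list of dicts, best first, with "conf" (0 to 1); they miss things now and then, are a little off and sometimes report something else, mostly with a low value. They report only what shows in the picture. A call takes as long as a camera call.
- r.look_for(label, camera): "at" ([x, y, z] in m, in the coordinates of the camera as it stood for that picture, good to about 4 mm: the middle of the surface that is visible of it).
- r.spot_point(label, camera): "at" ([x, y, z] in m, in the coordinates of the camera as it stood for that picture, good to about 4 mm: a listed point, or the origin of a listed thing).
The state is a dict: "time": time; "joint_positions": joint angles; "joint_vel": joint speeds; "joint_torque": joint torques, N m; "ee_pos": TCP position; "eef_rot": TCP orientation; "ft_force": force on the tool from outside, world axes, zero at the start; "torque": the same for the moment, N m; "width": finger opening in m; "grip_force": force on a finger pad.
Only numpy, scipy, OpenCV 4.12 (cv2) and the standard library are available. Lean on these libraries where they do the work, as an engineer would, in place of code of your own. Each camera call takes 0.05 s, during which the arm holds its last target. There are 200 camera calls.

### The job

Empty-out time at the lead-trimming stand: its clippings tray has been pushed in under the front ledge, where fingers do not fit and its brass pull eye swivels out of sight. Take the orange-handled pull hook from its rest, reach under the ledge, find the eye by feel and catch it, and draw the tray out until it bears on its stop under a steady pull of about 10 N, never forcing hook or tray with more than 15 N. Then unhook, lay the hook back in its rest, and leave the tray fully out and the things standing around undisturbed.

Things in the scene. Friction and masses are not known exactly. Their poses are not given: they have to be found in the camera images.
- stand: low lead-trimming stand, fixed, 144 deep x 116 wide (140 over its foot flanges) x 72 mm high: aluminium bed on blue cheeks, a bending jig (to 110 mm high) on its rear half. Origin on the bench under its middle; -x points out of its open front, z up. Below the bed is a tunnel, open at the front, between cheeks whose inner faces are at y = +-52 mm; the tray runs in it
- ledge_edge (a point): middle of the lower edge of the ledge's down-turned lip, at x = -72 mm, 51 mm above the bench. The ledge is the front half of the bed, 116 mm wide; behind the lip its underside is 67 mm above the bench. The hook must pass below this edge
- tray (a joint): how far the tray is drawn out along the stand's -x, in m: 0 pushed right in, 0.100 against its stop, which is firm: beyond it the pull rises by a few newtons for every mm the hand goes on. It slides with about 3 N of friction and stays where it is left. Its front is 54 mm high, too near the bed for the hook to get over it
- eye_pivot (a point): upright pivot pin of the pull eye, 6 mm before the middle of the tray's front, 15 mm above the bench; moves with the tray. The eye is a level brass ring of 5 mm wire (hole 12, outside 22 mm), also 15 mm high, its middle 36 mm from the pin. It swivels with slight friction (about 2 N at the ring), pointing up to 0.8 rad to either side of the stand's -x: which way is hidden and not measured
- hook: pull hook, about 0.1 kg: square orange handle with black ribs, 18 x 18 x 90 mm, and a 6 mm steel rod. Origin on the handle's axis at the ribs, where to grip it, 55 mm from its tail and 35 mm from its front end; x along the rod to the hooked end, z up as it lies in its rest. The rod runs straight to x = 125 mm and turns down there at a right angle, ending 22 mm below the axis
- rest: fixed rest for the hook: aluminium foot 136 x 46 x 6 mm with two black forked posts. Origin on the bench; the hook lies with its origin straight above at 45 mm, its x along the rest's x. The post at x = -40 mm carries the handle (slot 24 mm wide, floor 36 mm high), that at x = +62 mm the rod (slot 14 mm wide, floor 42 mm high); posts 10 mm thick, forks flared at the top, ending 57 mm high
- flux_bottle: white bottle with a red needle cap, 40 mm across, 116 mm high, standing; origin under its middle. Bystander
- capacitor_1: blue capacitor, 25 mm across, 46 mm high, standing; origin under its middle. Bystander
- capacitor_2: blue capacitor, 25 mm across, 43 mm high, standing; origin under its middle. Bystander
- spare_die: steel die block with two bores, 28 x 60 x 18 mm; origin under its middle. Bystander

How it is judged:
By the outcome, as a careful person would: the job done as asked, in the order asked, and still so for the second after the job is handed in, with the robot touching nothing.
It also fails if it takes over 61 s, if anything falls off the work surface, if the arm or the gripper's body presses on something with over 40 N, if the wrist force passes 120 N, or if a joint passes its speed limit or range.

## Working session

There is one attempt and no reset: what is moved stays moved. The work goes in short steps, Python scripts to look and compute and a tool call to move; the robot and the scene stay as the last step left them, time stands still between calls to the robot, and variables do not carry over. Pictures are saved under pics/ and viewed, at most 10 in all, crops included, and the job is handed in when it is done.

Besides the shell and the picture viewer there is one more tool, called after "Emit:" in YAML: its name, and indented under it one key for each argument. arm_command: Moves the arm, as the interface text tells. Its arguments: {"type":"object","properties":{"xyz":{"type":"array"},"rot":{"type":"array"},"grip":{"type":"number"},"squeeze":{"type":"number"}},"required":["xyz","rot"]}

```bash
mkdir -p pics; cat > h.py <<'E'
import numpy as np, cv2
from bench import r
def w(cam,p):
    T=np.array(r.camera_model(cam)["T"]); return (T@np.r_[p,1])[:3]
def snap(cam,name):
    im=r.camera(cam); cv2.imwrite(f"pics/{name}.png",cv2.cvtColor(im,cv2.COLOR_RGB2BGR)); return im
def proj(cam,P):
    m=r.camera_model(cam);q=np.linalg.inv(np.array(m["T"]))@np.r_[P,1]
    return m["cx"]+m["fx"]*q[0]/-q[2], m["cy"]+m["fy"]*q[1]/q[2]
def ray(cam,u,v,z):
    m=r.camera_model(cam);T=np.array(m["T"]);d=T[:3,:3]@np.array([(u-m["cx"])/m["fx"],-(v-m["cy"])/m["fy"],-1]);o=T[:3,3]
    return o+d*(z-o[2])/d[2]
E
python3 - <<'E'
from h import *
np.set_printoptions(precision=4,suppress=True)
for c in("scene","top"):
    snap(c,c+"0"); print(c,{k:v for k,v in r.camera_model(c).items() if k!='T'},np.array(r.camera_model(c)["T"])[:3,3])
    for l in("stand","ledge_edge","hook","rest","eye_pivot","flux_bottle","capacitor_1","spare_die"):
        print(l,[(w(c,d["at"]),round(d["conf"],2)) for d in r.spot_point(l,c)[:3]])
print(r.read_state())
E
```

```text
scene {'fx': 484.12802411384394, 'fy': 484.12802411384394, 'cx': 278.7727244053059, 'cy': 207.73881197032057} [-0.0028  0.3803  0.7965]
stand [(array([ 0.5488, -0.3575,  0.0016]), 0.86)]
ledge_edge [(array([ 0.5364, -0.2906,  0.0506]), 0.61)]
hook [(array([ 0.4111, -0.1898,  0.044 ]), 0.57)]
rest []
eye_pivot []
flux_bottle [(array([0.413 , 0.037 , 0.0031]), 0.76), (array([ 0.3764, -0.0283, -0.0042]), 0.55)]
capacitor_1 [(array([ 0.3784, -0.0293, -0.0034]), 0.64), (array([ 0.4079, -0.0292, -0.0008]), 0.54)]
spare_die [(array([ 0.3782,  0.053 , -0.0027]), 0.65)]
top {'fx': 387.83975536202047, 'fy': 387.83975536202047, 'cx': 274.49108887403406, 'cy': 207.28570625505785} [ 0.3176 -0.1818  0.9035]
stand [(array([ 0.55  , -0.3549, -0.0057]), 0.78)]
ledge_edge [(array([ 0.5344, -0.2886,  0.054 ]), 0.76)]
hook [(array([ 0.4117, -0.1876,  0.0434]), 0.94)]
rest [(array([ 0.4153, -0.1886,  0.0033]), 0.69)]
eye_pivot []
flux_bottle [(array([ 0.4143,  0.0319, -0.0003]), 0.79)]
capacitor_1 [(array([ 0.4117, -0.0215,  0.0015]), 0.68), (array([ 0.3718, -0.027 ,  0.0022]), 0.56)]
spare_die [(array([0.3747, 0.0552, 0.0045]), 0.87), (array([ 0.4097, -0.0212,  0.0019]), 0.45)]
{'time': 0.9, 'joint_positions': array([ 1.3024,  0.3322, -0.0647,  1.4602,  0.0216,  1.3499, -0.0885]), 'joint_vel': array([ 0.0002, -0.0022, -0.0004, -0.002 , -0.0011,  0.0004, -0.0017]), 'joint_torque': array([ -0.0004, -62.304 ,   0.0243, -39.0114,  -0.0611,   0.0314,
         0.    ]), 'ee_pos': array([ 0.1521, -0.6062,  0.2226]), 'eef_rot': array([0.9925, 0.1226, 0.    , 0.    ]), 'ft_force': array([ 0.0817,  0.3345, -0.2327]), 'torque': array([-0.0476, -0.013 , -0.0558]), 'grip_force': 0.0, 'width': 0.08671176890895041}
```

View pics/top0.png

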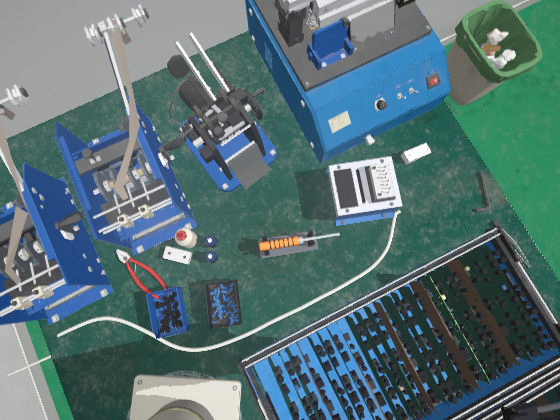

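View pics/scene0.png

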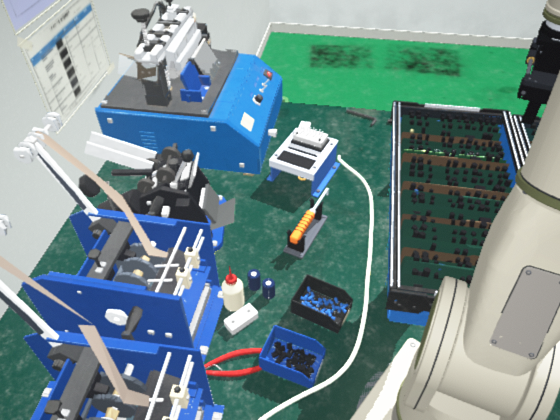

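The top picture shows the hook at about (260–340, 240), handle on the left, with its rod pointing at the stand (bed corners about (329,165), (395,158), (402,210), (336,219)). The stand's open front faces the hook. I'll work out both yaws from these pixels, then move in.

```bash
python3 - <<'E'
from h import *
np.set_printoptions(precision=4,suppress=True)
im=cv2.imread("pics/top0.png");hsv=cv2.cvtColor(im,cv2.COLOR_BGR2HSV)
m=cv2.inRange(hsv,(5,130,120),(20,255,255));m[:225]=0;m[260:]=0;m[:,:250]=0;m[:,310:]=0
p=np.argwhere(m)[:,::-1].astype(np.float32);print(len(p),cv2.minAreaRect(p))
a=cv2.boxPoints(cv2.minAreaRect(p));print("handle",[ray("top",*q,.054) for q in a])
print("rodtip",ray("top",340,236,.045))
for q in((329,165),(395,158),(402,210),(336,219)):print("bed",ray("top",*q,.072))
E
```

```text
307 ((278.6125793457031, 243.1529998779297), (8.869139671325684, 40.30192184448242), 80.21759033203125)
handle [array([ 0.4115, -0.1337,  0.054 ]), array([ 0.4315, -0.2201,  0.054 ]), array([ 0.4125, -0.2243,  0.054 ]), array([ 0.3926, -0.1383,  0.054 ])]
rodtip [ 0.4366 -0.3144  0.045 ]
bed [ 0.5912 -0.282   0.072 ]
bed [ 0.6156 -0.4291  0.072 ]
bed [ 0.4974 -0.4437  0.072 ]
bed [ 0.4695 -0.3007  0.072 ]
```

Emit:
arm_command:
  xyz:
    - [0.02,0.03,0.01]
    - [0.04,0.06,0.02]
    - [0.06,0.09,0.03]
    - [0.08,0.12,0.04]
    - [0.1,0.15,0.05]
    - [0.12,0.18,0.06]
    - [0.14,0.21,0.07]
    - [0.16,0.24,0.08]
    - [0.18,0.27,0.08]
    - [0.2,0.3,0.08]
    - [0.22,0.33,0.08]
    - [0.24,0.355,0.08]
    - [0.255,0.38,0.08]
    - [0.265,0.395,0.08]
    - [0.27,0.4,0.08]
    - [0.27,0.4,0.08]
    - [0.27,0.4,0.08]
  rot:
    - [0,0,0.1]
    - [0,0,0.2]
    - [0,0,0.3]
    - [0,0,0.4]
    - [0,0,0.5]
    - [0,0,0.6]
    - [0,0,0.7]
    - [0,0,0.8]
    - [0,0,0.9]
    - [0,0,1.0]
    - [0,0,1.1]
    - [0,0,1.2]
    - [0,0,1.3]
    - [0,0,1.4]
    - [0,0,1.43]
    - [0,0,1.43]
    - [0,0,1.43]

```text
time: 2.32
ee_pos: [0.4216, -0.2073, 0.3025]
eef_rot: [0.67, 0.742, -0.0, 0.0]
ft_force: [-0.4, -0.4, 0.7]
width: 0.0871
grip_force: 0.0
```

```bash
python3 - <<'E'
from h import *
np.set_printoptions(precision=4,suppress=True)
s=r.read_state();print(s["time"],s["ee_pos"],s["eef_rot"],s["joint_positions"],s["ft_force"])
c="wrist";snap(c,"w1");m=r.camera_model(c);print(m)
for l in("stand","ledge_edge","hook","rest","eye_pivot"):
    print(l,[(w(c,d["at"]),round(d["conf"],2)) for d in r.spot_point(l,c)[:3]])
E
```

```text
2.3167 [ 0.4216 -0.2073  0.3025] [ 0.6704  0.742  -0.0002  0.    ] [ 0.8966 -0.0207 -0.5224  1.6961 -0.0101  1.4635  0.4767] [-0.3922 -0.3751  0.6822]
{'fx': 343.3293064808636, 'fy': 343.3293064808636, 'cx': 279.8545753840232, 'cy': 206.48741623527056, 'T': array([[ 0.9949, -0.0975, -0.0248,  0.414 ],
       [ 0.1006,  0.9617,  0.2549, -0.1381],
       [-0.001 , -0.2561,  0.9666,  0.4637],
       [ 0.    ,  0.    ,  0.    ,  1.    ]])}
stand [(array([ 0.5517, -0.3607, -0.0026]), 0.69)]
ledge_edge [(array([ 0.5303, -0.2917,  0.05  ]), 0.62), (array([ 0.5508, -0.362 , -0.0011]), 0.22)]
hook [(array([ 0.413 , -0.1871,  0.0413]), 0.8)]
rest [(array([ 0.4121, -0.1909,  0.0026]), 0.56)]
eye_pivot []
```

View pics/w1.png

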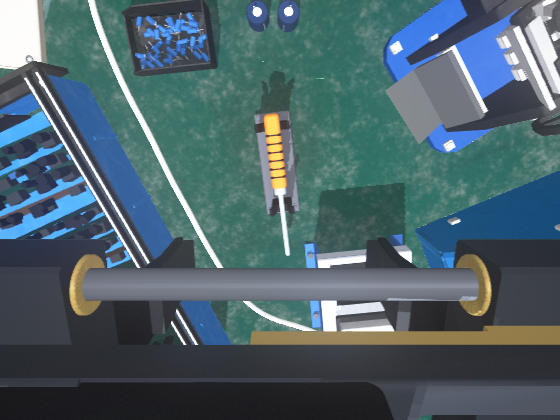

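The wrist view shows the handle tail at about (271,115), the rod end at (288,255), and the stand's front edge running from (306,244) to (408,236). I'll enlarge this area to get the yaws.

```bash
python3 - <<'E'
from h import *
im=cv2.imread("pics/w1.png")[105:265,235:435];cv2.imwrite("pics/w1c.png",cv2.resize(im,None,fx=3.75,fy=3.75,interpolation=cv2.INTER_CUBIC))
E
```

```text
(no output)
```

View pics/w1c.png

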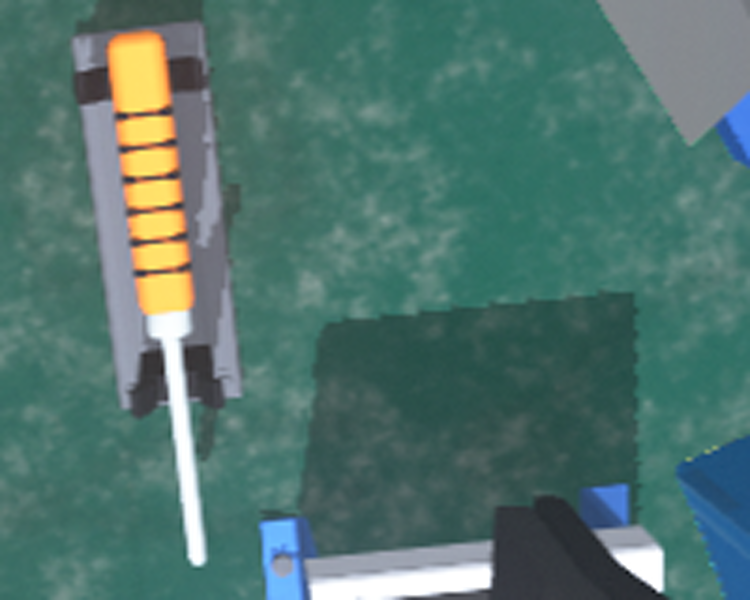

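```bash
python3 - <<'E'
from h import *
np.set_printoptions(precision=4,suppress=True)
f=lambda u,v,z:ray("wrist",235+u/3.75,105+v/3.75,z)
A,B,C=f(136,37,.054),f(167,312,.054),f(197,558,.048)
print("tail,front,rod",A,B,C,np.linalg.norm(B-A),np.linalg.norm((C-A)[:2]))
for p,q in((A,B),(A,C),(B,C)):d=q-p;print("yaw",np.arctan2(d[1],d[0]))
L,R=f(307,560,.051),f(658,529,.051)
L2,R2=f(310,578,.072),f(660,546,.072)
for L,R in((L,R),(L2,R2)):d=L-R;print("lip",L,R,np.linalg.norm(d),"x-axis yaw",np.arctan2(d[1],d[0])+np.pi/2)
F1,F2=f(262,520,.003),f(630,486,.003);d=F1-F2;print(F1,F2,np.linalg.norm(d),np.arctan2(d[1],d[0])+np.pi/2)
E
```

```text
tail,front,rod [ 0.4039 -0.1377  0.054 ] [ 0.4222 -0.2226  0.054 ] [ 0.4416 -0.3093  0.048 ] 0.0867991396957047 0.17567153779235836
yaw -1.3578289362468916
yaw -1.354213865623902
yaw -1.3506831740156025
lip [ 0.4792 -0.3049  0.051 ] [ 0.5971 -0.2812  0.051 ] 0.12027905757773875 x-axis yaw -1.372530015885968
lip [ 0.4777 -0.3025  0.072 ] [ 0.5896 -0.2796  0.072 ] 0.11426984593836315 x-axis yaw -1.3688087821333244
[ 0.4675 -0.3099  0.003 ] [ 0.6044 -0.2819  0.003 ] 0.13965621831444006 -1.3691239447726904
```

Emit:
arm_command:
  xyz:
    - [-0.003,0.009,-0.04]
    - [-0.007,0.018,-0.08]
    - [-0.007,0.018,-0.12]
    - [-0.007,0.018,-0.16]
    - [-0.007,0.018,-0.2]
    - [-0.007,0.018,-0.235]
    - [-0.007,0.018,-0.26]
    - [-0.007,0.018,-0.275]
    - [-0.007,0.018,-0.2765]
    - [-0.007,0.018,-0.2765]
  rot:
    - [0,0,0.06]
    - [0,0,0.115]
    - [0,0,0.115]
    - [0,0,0.115]
    - [0,0,0.115]
    - [0,0,0.115]
    - [0,0,0.115]
    - [0,0,0.115]
    - [0,0,0.115]
    - [0,0,0.115]

```text
time: 3.45
ee_pos: [0.4146, -0.1882, 0.0257]
eef_rot: [0.625, 0.78, 0.0, -0.001]
ft_force: [-1.0, -0.3, 0.5]
width: 0.0873
grip_force: 0.0
```

Emit:
arm_command:
  xyz:
    - [0,0,0]
    - [0,0,0]
    - [0,0,0]
    - [0,0,0]
    - [0,0,0]
    - [0,0,0]
    - [0,0,0]
    - [0,0,0]
  rot:
    - [0,0,0]
    - [0,0,0]
    - [0,0,0]
    - [0,0,0]
    - [0,0,0]
    - [0,0,0]
    - [0,0,0]
    - [0,0,0]
  grip: 0.0
  squeeze: 50

```text
time: 4.12
ee_pos: [0.4151, -0.1882, 0.0261]
eef_rot: [0.625, 0.78, 0.0, 0.0]
ft_force: [0.0, 0.1, -0.8]
width: 0.0416
grip_force: 0.0
```

```bash
python3 - <<'E'
from h import *
s=r.read_state();print(s)
snap("wrist","w2")
E
```

```text
{'time': 4.1167, 'joint_positions': array([ 0.83155113,  0.23186134, -0.54342998,  2.0728477 ,  0.15539411,
        0.87514233,  0.42004439]), 'joint_vel': array([ 0.0006332 ,  0.00178839, -0.00038959,  0.00058117,  0.0015046 ,
        0.00073247,  0.00125391]), 'joint_torque': array([ 1.08367181e-02, -4.25306761e+01, -3.63608971e+00, -3.03175735e+01,
       -2.98677455e-02,  6.66163769e-02,  7.18156061e-04]), 'ee_pos': array([ 0.41513314, -0.18824969,  0.02613803]), 'eef_rot': array([6.25192600e-01, 7.80470503e-01, 3.55539975e-05, 7.38548012e-05]), 'ft_force': array([ 0.00975304,  0.12899037, -0.79626209]), 'torque': array([ 0.03441306, -0.13039954, -0.02236624]), 'grip_force': 0.0, 'width': 0.0416069307565792}
```

View pics/w2.png

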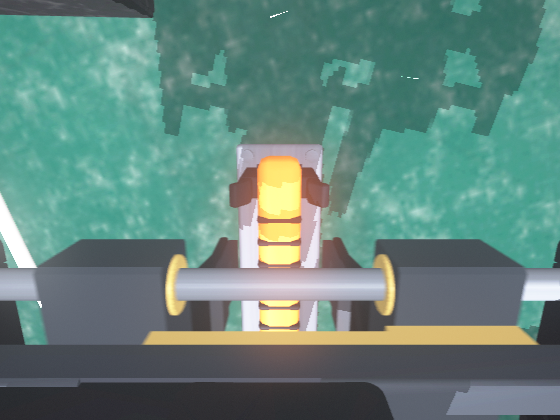

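The handle lies centred between the fingers (column 280), which are still closing.

Emit:
arm_command:
  xyz:
    - [0,0,0]
    - [0,0,0]
    - [0,0,0]
    - [0,0,0]
    - [0,0,0]
    - [0,0,0]
    - [0,0,0]
  rot:
    - [0,0,0]
    - [0,0,0]
    - [0,0,0]
    - [0,0,0]
    - [0,0,0]
    - [0,0,0]
    - [0,0,0]

```text
time: 4.75
ee_pos: [0.4151, -0.1882, 0.026]
eef_rot: [0.625, 0.78, 0.0, -0.0]
ft_force: [0.0, 0.7, -0.1]
width: 0.0178
grip_force: 50.0
```

```bash
python3 - <<'E'
from h import *
np.set_printoptions(precision=3,suppress=True)
for u,v,z in((322,157,0),(322,157,.1),(245,0,.1),(300,110,.1),(245,190,.03),(276,155,.05),(210,188,.03),(398,212,.005),(240,150,.05)):print(u,v,z,ray("top",u,v,z))
E
```

```text
322 157 0 [ 0.634 -0.273  0.   ]
322 157 0.1 [ 0.599 -0.263  0.1  ]
245 0 0.1 [ 0.981 -0.068  0.1  ]
300 110 0.1 [ 0.706 -0.21   0.1  ]
245 190 0.03 [ 0.534 -0.094  0.03 ]
276 155 0.05 [ 0.616 -0.162  0.05 ]
210 188 0.03 [ 0.534 -0.013  0.03 ]
398 212 0.005 [ 0.507 -0.455  0.005]
240 150 0.05 [ 0.623 -0.078  0.05 ]
```

Emit:
arm_command:
  xyz:
    - [0,0,0.01]
    - [0,0,0.03]
    - [0,0,0.05]
    - [0,0,0.06]
    - [0,0,0.06]
  rot:
    - [0,0,0]
    - [0,0,0]
    - [0,0,0]
    - [0,0,-0.015]
    - [0,0,-0.015]

```text
time: 5.17
ee_pos: [0.4165, -0.1889, 0.0885]
eef_rot: [0.632, 0.775, 0.0, 0.002]
ft_force: [0.4, 0.7, -1.4]
width: 0.0172
grip_force: 50.0
```

```bash
python3 - <<'E'
from h import *
np.set_printoptions(precision=3,suppress=True)
m=r.camera_model("top");T=np.array(m["T"])
Tw=np.array([[ 0.9949,-0.0975,-0.0248,0.414],[0.1006,0.9617,0.2549,-0.1381],[-0.001,-0.2561,0.9666,0.4637]])
def R(T,f,cx,cy,u,v):
    d=T[:3,:3]@np.array([(u-cx)/f,-(v-cy)/f,-1]);return T[:3,3],d/np.linalg.norm(d)
def tri(a,b):
    o,d=R(T,m["fx"],m["cx"],m["cy"],*a);p,e=R(Tw,343.33,279.85,206.49,*b)
    s=np.linalg.lstsq(np.c_[d,-e],p-o,rcond=None)[0];P=o+d*s[0];Q=p+e*s[1];return (P+Q)/2,np.linalg.norm(P-Q)
print(tri((246,188),(387,90)),tri((277,160),(419,143)),tri((322,157),(417,232)))
im=cv2.imread("pics/top0.png")[120:260,170:350];cv2.imwrite("pics/t0c.png",cv2.resize(im,None,fx=4.2,fy=4.2,interpolation=cv2.INTER_CUBIC))
E
```

```text
(array([ 0.541, -0.095,  0.021]), np.float64(0.0004289610669434985)) (array([ 0.696, -0.161, -0.23 ]), np.float64(0.004936225479614562)) (array([ 0.628, -0.275,  0.004]), np.float64(0.011027610217735342))
```

View pics/t0c.png

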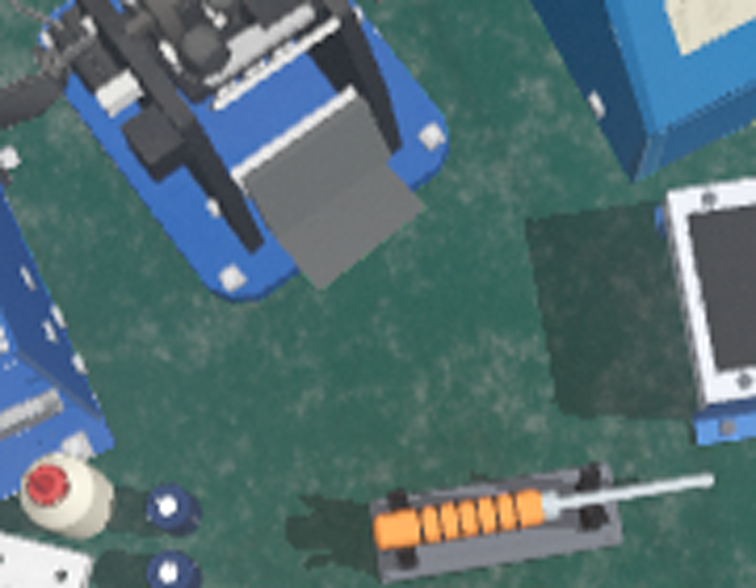

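Emit:
arm_command:
  xyz:
    - [0.015,0.01,0]
    - [0.035,0.023,0]
    - [0.0463,0.0312,0]
    - [0.0463,0.0312,-0.03]
    - [0.0463,0.0312,-0.055]
    - [0.0463,0.0312,-0.07]
    - [0.0463,0.0312,-0.0745]
    - [0.0463,0.0312,-0.0745]
    - [0.0463,0.0312,-0.0745]
  rot:
    - [0,0,0]
    - [0,0,0]
    - [0,0,0]
    - [0,0,0]
    - [0,0,0]
    - [0,0,0]
    - [0,0,0]
    - [0,0,0]
    - [0,0,0]

```text
time: 5.92
ee_pos: [0.4616, -0.157, 0.0119]
eef_rot: [0.631, 0.776, 0.0, -0.0]
ft_force: [-0.4, 0.3, -0.3]
width: 0.0178
grip_force: 50.0
```

```bash
python3 - <<'E'
from h import *
np.set_printoptions(precision=4,suppress=True)
s=r.read_state();print(s["time"],s["ee_pos"],s["ft_force"],s["torque"],2*np.arctan2(s["eef_rot"][1],s["eef_rot"][0])-np.pi)
im=snap("scene","s2")[100:240,220:400];cv2.imwrite("pics/s2c.png",cv2.resize(im[:,:,::-1],None,fx=4.2,fy=4.2,interpolation=cv2.INTER_CUBIC))
E
```

```text
5.9167 [ 0.4616 -0.157   0.0119] [-0.4023  0.2703 -0.3164] [ 0.0791 -0.1198  0.0325] -1.3658009334498364
```

View pics/s2c.png

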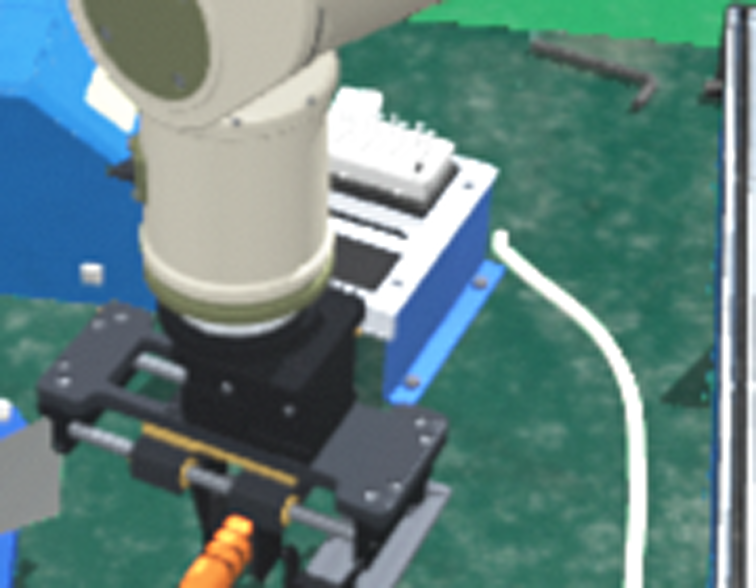

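The picture shows the hook gripped and the gripper standing low in front of the stand, clear of the rest. I'll feel inward along the cheek.

Emit:
arm_command:
  xyz:
    - [0.0015,-0.0073,0]
    - [0.003,-0.0147,0]
    - [0.0045,-0.022,0]
    - [0.006,-0.0294,0]
    - [0.0075,-0.0367,0]
    - [0.0087,-0.0425,0]
    - [0.009,-0.0441,0]
    - [0.009,-0.0441,0]
  rot:
    - [0,0,0]
    - [0,0,0]
    - [0,0,0]
    - [0,0,0]
    - [0,0,0]
    - [0,0,0]
    - [0,0,0]
    - [0,0,0]

```text
time: 6.63
ee_pos: [0.4704, -0.2017, 0.0115]
eef_rot: [0.631, 0.775, 0.0, -0.0]
ft_force: [-0.3, 0.8, -1.2]
width: 0.0174
grip_force: 50.0
```

Emit:
arm_command:
  xyz:
    - [0.0008,-0.0039,0]
    - [0.0016,-0.0078,0]
    - [0.0024,-0.0118,0]
    - [0.0024,-0.0118,0]
  rot:
    - [0,0,0]
    - [0,0,0]
    - [0,0,0]
    - [0,0,0]

```text
time: 6.97
ee_pos: [0.4729, -0.2139, 0.0116]
eef_rot: [0.631, 0.775, -0.0, 0.0]
ft_force: [1.1, 0.3, -1.7]
width: 0.0174
grip_force: 50.0
```

Emit:
arm_command:
  xyz:
    - [0.0008,-0.0039,0]
    - [0.0016,-0.0078,0]
    - [0.0016,-0.0078,0]
  rot:
    - [0,0,0]
    - [0,0,0]
    - [0,0,0]

```text
time: 7.22
ee_pos: [0.4745, -0.2217, 0.0116]
eef_rot: [0.631, 0.776, -0.0, 0.0]
ft_force: [-0.2, 0.1, -1.8]
width: 0.0178
grip_force: 50.0
```

Emit:
arm_command:
  xyz:
    - [0.0006,-0.0029,0]
    - [0.0012,-0.0059,0]
    - [0.0012,-0.0059,0]
  rot:
    - [0,0,0]
    - [0,0,0]
    - [0,0,0]

```text
time: 7.47
ee_pos: [0.4757, -0.2274, 0.0116]
eef_rot: [0.631, 0.776, -0.0, 0.0]
ft_force: [0.1, 0.2, -1.2]
width: 0.0176
grip_force: 50.0
```

Emit:
arm_command:
  xyz:
    - [0.0006,-0.0029,0]
    - [0.0012,-0.0059,0]
    - [0.0012,-0.0059,0]
  rot:
    - [0,0,0]
    - [0,0,0]
    - [0,0,0]

```text
time: 7.72
ee_pos: [0.4769, -0.2333, 0.0116]
eef_rot: [0.631, 0.776, -0.0, 0.0]
ft_force: [-0.1, 0.4, -1.2]
width: 0.0174
grip_force: 50.0
```

Emit:
arm_command:
  xyz:
    - [0.0006,-0.0029,0]
    - [0.0012,-0.0059,0]
    - [0.0012,-0.0059,0]
  rot:
    - [0,0,0]
    - [0,0,0]
    - [0,0,0]

```text
time: 7.97
ee_pos: [0.478, -0.2392, 0.0116]
eef_rot: [0.631, 0.776, -0.0, 0.0]
ft_force: [0.6, 0.0, -1.6]
width: 0.0172
grip_force: 50.0
```

Emit:
arm_command:
  xyz:
    - [0.0006,-0.0029,0]
    - [0.0012,-0.0059,0]
    - [0.0012,-0.0059,0]
  rot:
    - [0,0,0]
    - [0,0,0]
    - [0,0,0]

```text
time: 8.22
ee_pos: [0.4792, -0.2451, 0.0116]
eef_rot: [0.631, 0.776, -0.0, 0.0]
ft_force: [0.4, -0.0, -1.3]
width: 0.0172
grip_force: 50.0
```

Emit:
arm_command:
  xyz:
    - [0.0006,-0.0029,0]
    - [0.0012,-0.0059,0]
    - [0.0012,-0.0059,0]
  rot:
    - [0,0,0]
    - [0,0,0]
    - [0,0,0]

```text
time: 8.47
ee_pos: [0.4805, -0.251, 0.0116]
eef_rot: [0.631, 0.776, -0.0, 0.0]
ft_force: [0.8, -0.6, -1.9]
width: 0.0173
grip_force: 50.0
```

Emit:
arm_command:
  xyz:
    - [0.0006,-0.0029,0]
    - [0.0012,-0.0059,0]
    - [0.0012,-0.0059,0]
  rot:
    - [0,0,0]
    - [0,0,0]
    - [0,0,0]

```text
time: 8.72
ee_pos: [0.4814, -0.2553, 0.0113]
eef_rot: [0.631, 0.776, 0.0, -0.001]
ft_force: [-1.6, 3.0, -0.2]
width: 0.0179
grip_force: 50.0
```

The tip met something at x_s ≈ +7 mm, about 3 N, which fits the tray front. I'll back off and sweep sideways for the ring.

Emit:
arm_command:
  xyz:
    - [-0.002,0.01,0]
    - [-0.0045,0.022,0]
    - [-0.0066,0.0335,0]
    - [-0.0066,0.0335,0]
  rot:
    - [0,0,0]
    - [0,0,0]
    - [0,0,0]
    - [0,0,0]

```text
time: 9.05
ee_pos: [0.4748, -0.2193, 0.0116]
eef_rot: [0.63, 0.777, 0.0, -0.0]
ft_force: [0.7, -0.0, -2.1]
width: 0.0174
grip_force: 50.0
```

```bash
cat > st.py <<'E'
from h import *
np.set_printoptions(precision=4,suppress=True)
L0=np.array([.535,-.291]);X=np.array([.2005,-.9797]);Y=np.array([.9797,.2005])
s=r.read_state();q=s["eef_rot"];a=2*np.arctan2(q[1],q[0])-np.pi
t=s["ee_pos"][:2]+.125*np.array([np.cos(a),np.sin(a)])-L0
f=s["ft_force"];print("t",round(s["time"],2),"tip xs,ys mm",(t@X-.072)*1e3,t@Y*1e3,"tipz",s["ee_pos"][2]*1e3-3,"F xs,ys,z",f[:2]@X,f[:2]@Y,f[2],"tq",s["torque"],"yaw",a)
E
python3 st.py
```

```text
t 9.05 tip xs,ys mm -29.357015073803964 -43.811776626859164 tipz 8.606139323600127 F xs,ys,z 0.17847747293007957 0.6559459424132716 -2.0580694628698506 tq [ 0.0425 -0.0996 -0.0257] yaw -1.3624525674142893
```

Emit:
arm_command:
  xyz:
    - [0.0049,0.001,0]
    - [0.0098,0.002,0]
    - [0.0147,0.003,0]
    - [0.0196,0.004,0]
    - [0.0245,0.005,0]
    - [0.0294,0.006,0]
    - [0.0314,0.0064,0]
  rot:
    - [0,0,0]
    - [0,0,0]
    - [0,0,0]
    - [0,0,0]
    - [0,0,0]
    - [0,0,0]
    - [0,0,0]

```text
time: 9.63
ee_pos: [0.507, -0.2163, 0.0114]
eef_rot: [0.631, 0.776, 0.0, -0.0]
ft_force: [-1.8, -1.4, -1.7]
width: 0.0174
grip_force: 50.1
```

```bash
python3 st.py
```

```text
t 9.63 tip xs,ys mm -25.809473228001103 -12.131226716866363 tipz 8.3802352480847 F xs,ys,z 1.0184166681316926 -2.0128426039535445 -1.6664243874481266 tq [-0.1798  0.3858 -0.2926] yaw -1.3660327657241633
```

Ring found: 2 N sideways, and the force direction puts its middle about (−6, +12.6) mm from the tip, pointing nearly straight out. I'll lift over it and lower into the hole.

Emit:
arm_command:
  xyz:
    - [-0.002,-0.0004,0]
    - [-0.002,-0.0004,0.006]
    - [-0.002,-0.0004,0.0125]
    - [-0.002,-0.0004,0.0125]
    - [0.0045,0.004,0.0125]
    - [0.0111,0.0084,0.0125]
    - [0.0111,0.0084,0.0125]
  rot:
    - [0,0,0]
    - [0,0,0]
    - [0,0,0]
    - [0,0,0]
    - [0,0,0]
    - [0,0,0]
    - [0,0,0]

```text
time: 10.22
ee_pos: [0.5193, -0.2061, 0.0243]
eef_rot: [0.63, 0.776, 0.001, 0.0]
ft_force: [-0.3, 0.8, -0.8]
width: 0.0177
grip_force: 50.0
```

```bash
python3 st.py
```

```text
t 10.22 tip xs,ys mm -33.35449871082944 2.255564010152058 tipz 21.3396071574383 F xs,ys,z -0.874184125397679 -0.17390763697902117 -0.7920224261461783 tq [ 0.047  -0.1873 -0.0065] yaw -1.363879547822838
```

Emit:
arm_command:
  xyz:
    - [0,0,-0.002]
    - [0,0,-0.004]
    - [0,0,-0.0055]
    - [0,0,-0.0055]
  rot:
    - [0,0,0]
    - [0,0,0]
    - [0,0,0]
    - [0,0,0]

```text
time: 10.55
ee_pos: [0.5169, -0.2079, 0.0179]
eef_rot: [0.631, 0.776, -0.0, -0.0]
ft_force: [0.2, 0.0, -1.8]
width: 0.0173
grip_force: 50.0
```

```bash
python3 st.py
```

```text
t 10.55 tip xs,ys mm -32.00480610073012 -0.6752783586925547 tipz 14.94328878147935 F xs,ys,z 0.016364334249977325 0.18239239559088372 -1.7951184829076556 tq [-0.0164 -0.1548  0.0403] yaw -1.3660681291899834
```

Emit:
arm_command:
  xyz:
    - [0,0,-0.003]
    - [0,0,-0.006]
    - [0,0,-0.006]
  rot:
    - [0,0,0]
    - [0,0,0]
    - [0,0,0]

```text
time: 10.8
ee_pos: [0.517, -0.2078, 0.0119]
eef_rot: [0.631, 0.776, -0.0, -0.0]
ft_force: [-1.3, -0.0, -1.8]
width: 0.0178
grip_force: 50.0
```

```bash
python3 st.py
```

```text
t 10.8 tip xs,ys mm -32.111120990116 -0.5606190847601795 tipz 8.858093876755571 F xs,ys,z -0.2569185302913306 -1.279538693222613 -1.7515385586117387 tq [ 0.0412 -0.0978 -0.0409] yaw -1.3659597222523445
```

Emit:
arm_command:
  xyz:
    - [-0.0006,0.0029,0]
    - [-0.0012,0.0059,0]
    - [-0.0016,0.0078,0]
    - [-0.0016,0.0078,0]
  rot:
    - [0,0,0]
    - [0,0,0]
    - [0,0,0]
    - [0,0,0]

```text
time: 11.13
ee_pos: [0.5158, -0.1999, 0.0127]
eef_rot: [0.631, 0.776, -0.0, 0.0]
ft_force: [-0.1, -2.5, -1.6]
width: 0.0175
grip_force: 50.0
```

```bash
python3 st.py
```

```text
t 11.13 tip xs,ys mm -40.13260384937408 -0.11950576401212078 tipz 9.679742626253589 F xs,ys,z 2.405456620507792 -0.6414088284624587 -1.5652322059621717 tq [-0.28    0.0096 -0.0622] yaw -1.3656288681507514
```

Caught: the pull reads 2.4–3 N and the tray slides. Drawing it out.

Emit:
arm_command:
  xyz:
    - [-0.0006,0.0029,0]
    - [-0.0016,0.0078,0]
    - [-0.0028,0.0137,0]
    - [-0.004,0.0196,0]
    - [-0.0052,0.0255,0]
    - [-0.0064,0.0313,0]
    - [-0.0076,0.0372,0]
    - [-0.0086,0.0421,0]
    - [-0.0092,0.045,0]
    - [-0.0092,0.045,0]
  rot:
    - [0,0,0]
    - [0,0,0]
    - [0,0,0]
    - [0,0,0]
    - [0,0,0]
    - [0,0,0]
    - [0,0,0]
    - [0,0,0]
    - [0,0,0]
    - [0,0,0]

```text
time: 11.97
ee_pos: [0.5064, -0.1539, 0.0125]
eef_rot: [0.631, 0.776, 0.0, -0.0]
ft_force: [0.7, -1.7, -2.0]
width: 0.0176
grip_force: 50.0
```

```bash
python3 st.py
```

```text
t 11.97 tip xs,ys mm -87.04336341929769 0.03555170713970531 tipz 9.51877192604178 F xs,ys,z 1.8327937038429034 0.2916052494169446 -2.010390256789798 tq [-0.1362 -0.0198 -0.056 ] yaw -1.3647775501703046
```

Emit:
arm_command:
  xyz:
    - [-0.0006,0.0029,0]
    - [-0.0016,0.0078,0]
    - [-0.0028,0.0137,0]
    - [-0.004,0.0196,0]
    - [-0.0052,0.0255,0]
    - [-0.006,0.0294,0]
    - [-0.006,0.0294,0]
  rot:
    - [0,0,0]
    - [0,0,0]
    - [0,0,0]
    - [0,0,0]
    - [0,0,0]
    - [0,0,0]
    - [0,0,0]

```text
time: 12.55
ee_pos: [0.5004, -0.1241, 0.0126]
eef_rot: [0.63, 0.776, 0.0, -0.0]
ft_force: [0.1, -0.6, -1.4]
width: 0.0176
grip_force: 50.0
```

```bash
python3 st.py
```

```text
t 12.55 tip xs,ys mm -117.44499604218403 0.1869725532061247 tipz 9.575970782742342 F xs,ys,z 0.5754056291616341 -0.012748820008190234 -1.417753874529894 tq [-0.0713 -0.0217 -0.0442] yaw -1.36431021154738
```

Emit:
arm_command:
  xyz:
    - [-0.0006,0.0029,0]
    - [-0.0012,0.0059,0]
    - [-0.0018,0.0088,0]
    - [-0.0018,0.0088,0]
  rot:
    - [0,0,0]
    - [0,0,0]
    - [0,0,0]
    - [0,0,0]

```text
time: 12.88
ee_pos: [0.4988, -0.1161, 0.0126]
eef_rot: [0.631, 0.776, 0.0, -0.0]
ft_force: [-1.3, -1.3, -1.2]
width: 0.0178
grip_force: 50.0
```

```bash
python3 st.py; python3 - <<'E'
from h import *
im=snap("scene","s3")[100:240,220:400];cv2.imwrite("pics/s3c.png",cv2.resize(im[:,:,::-1],None,fx=4.2,fy=4.2,interpolation=cv2.INTER_CUBIC))
print([(w("scene",d["at"]),d["conf"]) for d in r.spot_point("eye_pivot","scene")])
E
```

```text
t 12.88 tip xs,ys mm -125.58202795530946 0.07106836162395692 tipz 9.57758753313469 F xs,ys,z 0.9671151445331478 -1.5653190337766891 -1.2444218213021363 tq [-0.2028 -0.1112 -0.0514] yaw -1.3652806384080771
[]
```

View pics/s3c.png

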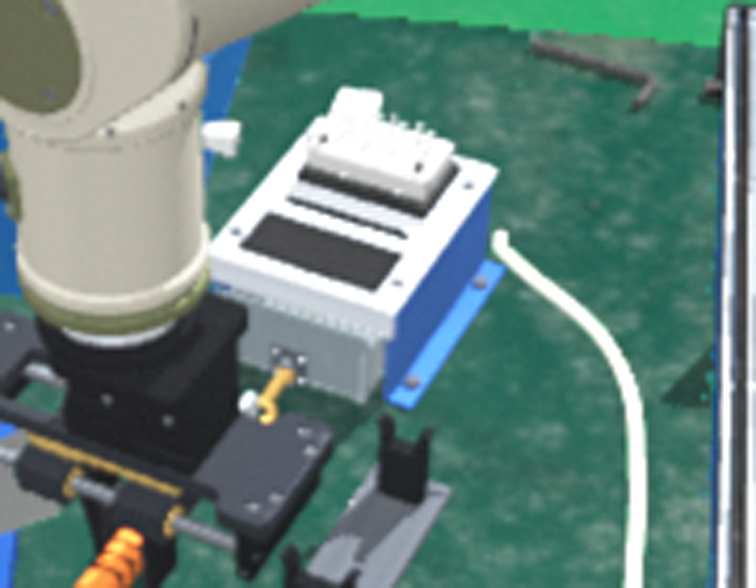

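The picture shows the tray front drawn out, with the hook end in the brass eye at crop (262,405). A few more millimetres to the stop.

Emit:
arm_command:
  xyz:
    - [-0.0005,0.0025,0]
    - [-0.001,0.005,0]
    - [-0.001,0.005,0]
  rot:
    - [0,0,0]
    - [0,0,0]
    - [0,0,0]

```text
time: 13.23
ee_pos: [0.4978, -0.1114, 0.0126]
eef_rot: [0.631, 0.776, 0.0, -0.0]
ft_force: [-0.6, -1.3, -2.1]
width: 0.0171
grip_force: 50.0
```

```bash
python3 st.py
```

```text
t 13.23 tip xs,ys mm -130.4229381722826 0.005723916678783534 tipz 9.562199441270732 F xs,ys,z 1.1777688560279032 -0.8269925087150892 -2.141421302848679 tq [-0.3846 -0.0902  0.0061] yaw -1.3654761505948798
```

Emit:
arm_command:
  xyz:
    - [-0.0003,0.0015,0]
    - [-0.0005,0.0025,0]
    - [-0.0005,0.0025,0]
  rot:
    - [0,0,0]
    - [0,0,0]
    - [0,0,0]

```text
time: 13.48
ee_pos: [0.4973, -0.1093, 0.0126]
eef_rot: [0.631, 0.776, -0.0, -0.0]
ft_force: [0.1, -3.2, -0.7]
width: 0.0176
grip_force: 50.0
```

```bash
python3 st.py
```

```text
t 13.48 tip xs,ys mm -132.53688442901884 -0.1415427380671856 tipz 9.56685172966375 F xs,ys,z 3.117676017556893 -0.5682311338599594 -0.7340783579093456 tq [-0.5145 -0.0868 -0.0982] yaw -1.3659137662713645
```

Emit:
arm_command:
  xyz:
    - [-0.0001,0.001,0]
    - [-0.0003,0.0015,0]
    - [-0.0003,0.0015,0]
  rot:
    - [0,0,0]
    - [0,0,0]
    - [0,0,0]

```text
time: 13.73
ee_pos: [0.4969, -0.1084, 0.0126]
eef_rot: [0.631, 0.775, -0.0, 0.0]
ft_force: [-0.8, -5.8, -1.1]
width: 0.0172
grip_force: 50.0
```

```bash
python3 st.py
```

```text
t 13.73 tip xs,ys mm -133.50554999542732 -0.45220367709034104 tipz 9.56050332701502 F xs,ys,z 5.547375612732021 -1.955676416412031 -1.1093971525595059 tq [-0.9109  0.0294 -0.1721] yaw -1.3666099902502182
```

Emit:
arm_command:
  xyz:
    - [-0.0001,0.0007,0]
    - [-0.0002,0.001,0]
    - [-0.0002,0.001,0]
  rot:
    - [0,0,0]
    - [0,0,0]
    - [0,0,0]

```text
time: 13.98
ee_pos: [0.4966, -0.108, 0.0125]
eef_rot: [0.632, 0.775, -0.001, 0.0]
ft_force: [-1.7, -7.0, -0.8]
width: 0.0175
grip_force: 50.0
```

```bash
python3 st.py
```

```text
t 13.98 tip xs,ys mm -134.03176309736375 -0.7007531539333817 tipz 9.548074269008474 F xs,ys,z 6.5119945210576065 -3.026745816548796 -0.8170303544200057 tq [-1.1519 -0.0457 -0.1616] yaw -1.36716405506673
```

Emit:
arm_command:
  xyz:
    - [0.0001,0.0008,0]
    - [0.0003,0.0014,0]
    - [0.0003,0.0014,0]
    - [0.0003,0.0014,0]
  rot:
    - [0,0,0]
    - [0,0,0]
    - [0,0,0]
    - [0,0,0]

```text
time: 14.32
ee_pos: [0.4965, -0.1074, 0.0125]
eef_rot: [0.632, 0.775, -0.001, 0.0]
ft_force: [-3.4, -10.1, 0.6]
width: 0.0172
grip_force: 50.0
```

```bash
python3 st.py; python3 st.py
```

```text
t 14.32 tip xs,ys mm -134.54809264655387 -0.836647281244534 tipz 9.510518016434483 F xs,ys,z 9.221581335789741 -5.369897908367386 0.6152859836089642 tq [-1.5246  0.2082 -0.3235] yaw -1.3684810775828362
t 14.32 tip xs,ys mm -134.54809264655387 -0.836647281244534 tipz 9.510518016434483 F xs,ys,z 9.221581335789741 -5.369897908367386 0.6152859836089642 tq [-1.5246  0.2082 -0.3235] yaw -1.3684810775828362
```

```bash
python3 - <<'E'
from h import *
im=snap("scene","s4")[140:280,170:350];cv2.imwrite("pics/s4c.png",cv2.resize(im[:,:,::-1],None,fx=4.2,fy=4.2,interpolation=cv2.INTER_CUBIC))
for i in range(3):
    r.camera("wrist");s=r.read_state();print(s["ft_force"],s["torque"])
E
```

```text
[-3.33822722 -9.07844915  1.11914526] [-1.58188656  0.20447597 -0.44400652]
[ -3.58054844 -10.18968101   0.94751348] [-1.52327147  0.23368386 -0.37647687]
[-3.35746336 -9.38786656 -1.02808308] [-1.51012892  0.16980391 -0.3920685 ]
```

View pics/s4c.png

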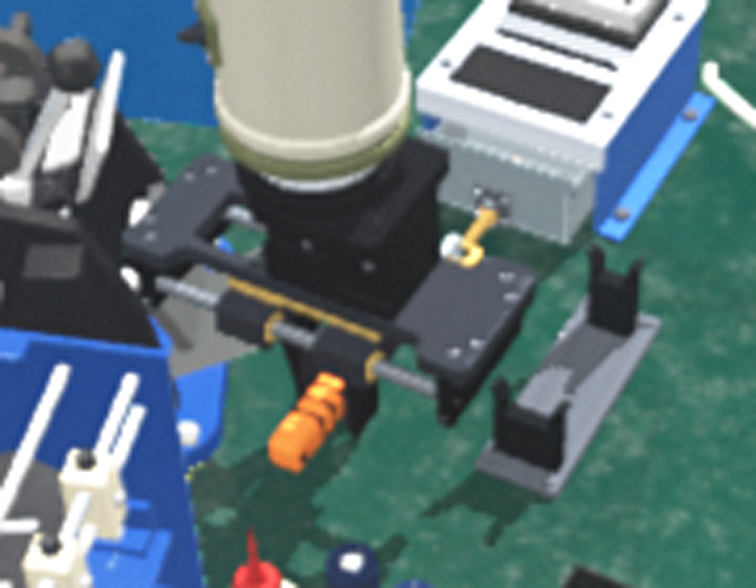

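The gripper's left end reaches over the neighbouring chute, and the sideways 5 N looks like contact there rather than pull. I'll shift slightly away from it to check.

Emit:
arm_command:
  xyz:
    - [-0.0002,-0.001,0]
    - [-0.0015,-0.0013,0]
    - [-0.003,-0.0016,0]
    - [-0.0041,-0.0018,0]
    - [-0.0041,-0.0018,0]
  rot:
    - [0,0,0]
    - [0,0,0]
    - [0,0,0]
    - [0,0,0]
    - [0,0,0]

```text
time: 14.93
ee_pos: [0.4935, -0.1071, 0.0128]
eef_rot: [0.631, 0.776, 0.0, 0.0]
ft_force: [2.6, -4.1, -2.2]
width: 0.0173
grip_force: 50.0
```

```bash
python3 st.py
```

```text
t 14.93 tip xs,ys mm -135.44291491034087 -3.3401045422588016 tipz 9.799048569989994 F xs,ys,z 4.512594375304254 1.7756634549534973 -2.2401568627568524 tq [-0.7084 -0.7153  0.2398] yaw -1.3652482329512348
```

Emit:
arm_command:
  xyz:
    - [-0.0001,0.0005,0]
    - [-0.0002,0.001,0]
    - [-0.0002,0.001,0]
  rot:
    - [0,0,0]
    - [0,0,0]
    - [0,0,0]

```text
time: 15.18
ee_pos: [0.4935, -0.1069, 0.0129]
eef_rot: [0.631, 0.776, 0.0, 0.001]
ft_force: [3.5, -7.8, -1.9]
width: 0.0176
grip_force: 50.0
```

```bash
python3 st.py
```

```text
t 15.18 tip xs,ys mm -135.63952613109336 -3.346207188732086 tipz 9.859295069271685 F xs,ys,z 8.356725435390821 1.8951014088988882 -1.9206166247392091 tq [-1.3807 -0.8393  0.2267] yaw -1.3658748319671978
```

Emit:
arm_command:
  xyz:
    - [-0.0001,0.0005,0]
    - [-0.0002,0.001,0]
    - [-0.0002,0.001,0]
  rot:
    - [0,0,0]
    - [0,0,0]
    - [0,0,0]

```text
time: 15.43
ee_pos: [0.4935, -0.1068, 0.0129]
eef_rot: [0.631, 0.776, -0.0, 0.001]
ft_force: [3.5, -9.8, -3.4]
width: 0.0176
grip_force: 50.1
```

```bash
python3 st.py
```

```text
t 15.43 tip xs,ys mm -135.7917996388448 -3.457080709149912 tipz 9.925982745695134 F xs,ys,z 10.317975798826675 1.4559936198828687 -3.4249354953994464 tq [-1.9213 -1.0042  0.2171] yaw -1.3665348924519716
```

Force now climbs with hardly any motion, so this is the stop, at 10.3 N. I'll hold it there.

Emit:
arm_command:
  xyz:
    - [0,0,0]
    - [0,0,0]
    - [0,0,0]
    - [0,0,0]
    - [0,0,0]
    - [0,0,0]
    - [0,0,0]
    - [0,0,0]
    - [0,0,0]
    - [0,0,0]
    - [0,0,0]
    - [0,0,0]
    - [0,0,0]
    - [0,0,0]
  rot:
    - [0,0,0]
    - [0,0,0]
    - [0,0,0]
    - [0,0,0]
    - [0,0,0]
    - [0,0,0]
    - [0,0,0]
    - [0,0,0]
    - [0,0,0]
    - [0,0,0]
    - [0,0,0]
    - [0,0,0]
    - [0,0,0]
    - [0,0,0]

```text
time: 16.6
ee_pos: [0.4935, -0.1068, 0.0129]
eef_rot: [0.631, 0.776, -0.0, 0.001]
ft_force: [4.8, -9.2, -2.9]
width: 0.0176
grip_force: 50.1
```

```bash
python3 st.py
```

```text
t 16.6 tip xs,ys mm -135.78531313563641 -3.436669545709744 tipz 9.92232647500589 F xs,ys,z 10.001933036222367 2.888170330225503 -2.8576400739383647 tq [-1.9223 -0.9797  0.2859] yaw -1.36657274848122
```

Emit:
arm_command:
  xyz:
    - [0.0003,-0.0015,0]
    - [0.0007,-0.003,0]
    - [0.0009,-0.004,0]
    - [0.0009,-0.004,0]
  rot:
    - [0,0,0]
    - [0,0,0]
    - [0,0,0]
    - [0,0,0]

```text
time: 16.93
ee_pos: [0.4932, -0.1087, 0.0124]
eef_rot: [0.631, 0.776, 0.0, -0.001]
ft_force: [0.0, -0.2, -0.7]
width: 0.0172
grip_force: 50.0
```

```bash
python3 st.py
```

```text
t 16.93 tip xs,ys mm -133.99310137300128 -3.937865177721541 tipz 9.367039357395825 F xs,ys,z 0.24456702791464296 -0.019409290134012814 -0.6982922135627325 tq [ 0.0242 -0.108   0.0059] yaw -1.3655530535334524
```

Emit:
arm_command:
  xyz:
    - [0.0002,-0.001,0]
    - [0.0002,-0.001,0.003]
    - [0.0002,-0.001,0.006]
    - [0.0002,-0.001,0.01]
    - [0.0002,-0.001,0.014]
    - [0.0002,-0.001,0.014]
  rot:
    - [0,0,0]
    - [0,0,0]
    - [0,0,0]
    - [0,0,0]
    - [0,0,0]
    - [0,0,0]

```text
time: 17.43
ee_pos: [0.4944, -0.1103, 0.0276]
eef_rot: [0.631, 0.776, 0.0, 0.001]
ft_force: [1.2, 0.1, -1.0]
width: 0.0173
grip_force: 50.0
```

```bash
python3 st.py
```

```text
t 17.43 tip xs,ys mm -132.1726243267063 -3.1445718986928113 tipz 24.637667260966133 F xs,ys,z 0.17218109869407144 1.1605378931277666 -0.9745530031897259 tq [ 0.0384 -0.086  -0.0023] yaw -1.3657939737187945
```

Emit:
arm_command:
  xyz:
    - [-0.0005,0,0.02]
    - [-0.001,0,0.045]
    - [-0.006,-0.005,0.06]
    - [-0.02,-0.02,0.065]
    - [-0.04,-0.04,0.065]
    - [-0.06,-0.06,0.065]
    - [-0.074,-0.073,0.065]
    - [-0.079,-0.078,0.065]
    - [-0.079,-0.078,0.065]
    - [-0.079,-0.078,0.065]
  rot:
    - [0,0,0]
    - [0,0,0]
    - [0,0,0.005]
    - [0,0,0.01]
    - [0,0,0.015]
    - [0,0,0.015]
    - [0,0,0.015]
    - [0,0,0.015]
    - [0,0,0.015]
    - [0,0,0.015]

```text
time: 18.27
ee_pos: [0.4154, -0.1878, 0.0918]
eef_rot: [0.625, 0.78, 0.0, 0.0]
ft_force: [0.4, 0.7, -1.8]
width: 0.0174
grip_force: 50.0
```

```bash
python3 st.py; python3 - <<'E'
from h import *
print(r.read_state()["ee_pos"]);r.camera("top")
for l in("hook","rest","eye_pivot"):print(l,[(w("top",d["at"]).round(4),d["conf"]) for d in r.spot_point(l,"top")])
E
```

```text
t 18.27 tip xs,ys mm -72.08135082544545 -94.22351613906652 tipz 88.82524291618421 F xs,ys,z -0.6247326209155056 0.5489221753865632 -1.8134880164035705 tq [ 0.1206 -0.1893 -0.001 ] yaw -1.350929684017875
[ 0.41541161 -0.18782107  0.09182524]
hook []
rest []
eye_pivot [(array([ 0.3728, -0.0249,  0.0031]), 0.39)]
```

Emit:
arm_command:
  xyz:
    - [-0.0003,-0.0004,-0.015]
    - [-0.0003,-0.0004,-0.035]
    - [-0.0003,-0.0004,-0.048]
    - [-0.0003,-0.0004,-0.055]
    - [-0.0003,-0.0004,-0.06]
    - [-0.0003,-0.0004,-0.0635]
    - [-0.0003,-0.0004,-0.0652]
    - [-0.0003,-0.0004,-0.0652]
  rot:
    - [0,0,0]
    - [0,0,0]
    - [0,0,0]
    - [0,0,0]
    - [0,0,0]
    - [0,0,0]
    - [0,0,0]
    - [0,0,0]

```text
time: 19.13
ee_pos: [0.4148, -0.1886, 0.0265]
eef_rot: [0.625, 0.781, 0.0, 0.0]
ft_force: [-0.1, -0.0, -0.4]
width: 0.0173
grip_force: 50.0
```

```bash
python3 st.py; python3 -c "
from h import *
print(r.read_state()['ee_pos'])"
```

```text
t 19.13 tip xs,ys mm -71.43655915721689 -94.976167806125 tipz 23.545588178320816 F xs,ys,z 0.03061625727437421 -0.09026400548108937 -0.41621845072898656 tq [ 0.0606 -0.1072  0.0039] yaw -1.350643296283928
[ 0.41476859 -0.18861148  0.02654559]
```

Seated (its weight is carried). I'll release and retreat straight up.

Emit:
arm_command:
  xyz:
    - [0,0,-0.0004]
    - [0,0,-0.0004]
    - [0,0,-0.0004]
    - [0,0,-0.0004]
    - [0,0,-0.0004]
    - [0,0,-0.0004]
    - [0,0,-0.0004]
    - [0,0,-0.0004]
    - [0,0,-0.0004]
    - [0,0,-0.0004]
    - [0,0,-0.0004]
    - [0,0,-0.0004]
  rot:
    - [0,0,0]
    - [0,0,0]
    - [0,0,0]
    - [0,0,0]
    - [0,0,0]
    - [0,0,0]
    - [0,0,0]
    - [0,0,0]
    - [0,0,0]
    - [0,0,0]
    - [0,0,0]
    - [0,0,0]
  grip: 0.9

```text
time: 20.13
ee_pos: [0.4145, -0.1886, 0.026]
eef_rot: [0.625, 0.78, 0.0, -0.0]
ft_force: [0.3, -0.1, -0.3]
width: 0.0775
grip_force: 0.0
```

Emit:
arm_command:
  xyz:
    - [0,0,0.01]
    - [0,0,0.03]
    - [0,0,0.06]
    - [0,0,0.1]
    - [0,0,0.14]
    - [0,0,0.18]
    - [-0.02,-0.02,0.21]
    - [-0.05,-0.05,0.24]
    - [-0.08,-0.08,0.25]
    - [-0.11,-0.11,0.25]
    - [-0.12,-0.13,0.25]
    - [-0.12,-0.13,0.25]
  rot:
    - [0,0,0]
    - [0,0,0]
    - [0,0,0]
    - [0,0,0]
    - [0,0,0]
    - [0,0,0]
    - [0,0,0]
    - [0,0,0]
    - [0,0,0]
    - [0,0,0]
    - [0,0,0]
    - [0,0,0]

```text
time: 21.13
ee_pos: [0.2898, -0.3235, 0.2771]
eef_rot: [0.629, 0.778, -0.001, 0.001]
ft_force: [-0.8, -0.3, -0.9]
width: 0.0784
grip_force: 0.0
```

```bash
python3 - <<'E'
from h import *
np.set_printoptions(precision=4,suppress=True)
im=snap("top","t9")
for l in("hook","rest","eye_pivot","flux_bottle","capacitor_1","spare_die"):
    print(l,[(w("top",d["at"]),round(d["conf"],2)) for d in r.spot_point(l,"top")[:2]])
cv2.imwrite("pics/t9c.png",cv2.resize(im[130:280,160:420,::-1],None,fx=3,fy=3,interpolation=cv2.INTER_CUBIC))
E
```

```text
hook [(array([ 0.4125, -0.188 ,  0.0444]), 0.71)]
rest [(array([ 0.4123, -0.1913, -0.0015]), 0.92)]
eye_pivot [(array([ 0.5303, -0.2703,  0.0182]), 0.95)]
flux_bottle [(array([ 0.4133,  0.0309, -0.0027]), 0.69)]
capacitor_1 [(array([0.3766, 0.051 , 0.0001]), 0.54), (array([ 0.4137, -0.0244,  0.0056]), 0.53)]
spare_die [(array([0.3763, 0.0561, 0.0051]), 0.61), (array([ 0.4119, -0.0204, -0.0001]), 0.2)]
```

View pics/t9c.png

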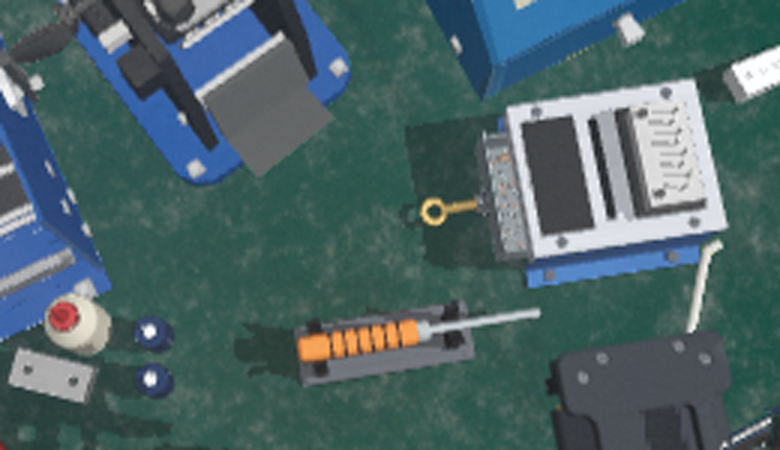

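The picture shows the tray out with its eye at crop (433,210), the hook lying in its rest at (300–540, 330), and the bystanders where they were. Handing in.

```bash
python3 -c "
from bench import r
print(r.close_job())"
```

```text
the job is handed in; nothing more can be done
None
```

The job is handed in (no verdict returned): the tray is out against its stop after a steady pull of about 10 N held for 1 s, the hook is back in its rest, and the bystanders look unmoved. Near the end of the pull the gripper probably brushed the neighbouring chute with about 5 N, so I shifted it a few millimetres clear before the final pull.

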